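# Strip the pellet die into its storage tray

### The job

The pressing is done and the pellet die stands assembled on the bench mat. Strip it from the top down - first the plunger, then the blue extraction ring, then the barrel, the base last - and set each part down upright (never dropped or tipped over) in the recess of the storage tray that is bored for it, flat on the recess floor. Leave the dropper bottle and the salt jar where they stand.

Things in the scene. Friction and masses are not known exactly. Their poses are not given: they have to be found in the camera images.
- plunger_knob (a point): Plunger, top of the stack: bright steel rod, 22 mm diameter, 84 mm long, with a round knob 28 mm wide, 22 mm high on top (0.2-0.4 kg). Point: knob centre, 95 mm above the rod's foot; z up the rod. Assembled, the rod stands with 1.5 mm play through ring and barrel bore on the base's stud; knob underside 15 mm above the ring. It comes free after rising 75 mm. To be set down upright, foot down.
- ring_mid (a point): Extraction ring: blue aluminium tube, outer diameter 42 mm, inner 34 mm, 30 mm high, small black window in its side (0.05 kg). It lies flat on top of the barrel (which is 4 mm wider all round), about the plunger. Grasp it across its outside. Point: its centre, half-way up; z up.
- barrel_mid (a point): Barrel: bright steel cylinder, outer diameter 50 mm, 44 mm high, through bore of 25 mm (0.4-0.75 kg). It stands on the base (8 mm wider all round), over the base's stud, so lift it straight up 5 mm before moving sideways. Point: its centre, half-way up; z up.
- base_mid (a point): Base, bottom of the stack, on a mat 4 mm thick: dark steel disc, 66 mm diameter, 30 mm high, on top a stud 20 mm wide, 5 mm high; a brass hose nipple sticks out 15 mm sideways, its middle 16 mm above the underside (0.5-0.85 kg). Point: the disc's centre, 15 mm up; z up, x out along the nipple. Grasp across the disc, square to the nipple, high on its side.
- nest_plunger (a point): Place of the plunger: block with a narrow bore, 38 mm diameter, 20 mm deep. The tray is a wooden box 228 mm square, rims 26 mm high, with four dark grey foam blocks 105 mm square, 2 by 2 in any order, tops level 34 mm above the bench, each with one round recess in its middle, floor dark red. Point: centre of the bore's floor, 20 mm below the block's top; z up.
- nest_ring (a point): Place of the extraction ring: block of the tray whose round recess, 60 mm diameter, 5 mm deep, has a grey boss in its middle (16 mm wide, 5 mm high) over which the ring goes. Point: centre of the recess floor, at the foot of the boss, 5 mm below the block's top; z up.
- nest_barrel (a point): Place of the barrel: the block with a plain round recess 68 mm in diameter and 5 mm deep. The point is the centre of the recess floor, 5 mm below the block's top; z up.
- nest_base (a point): Place of the base: the block with the widest plain round recess, 86 mm in diameter and 5 mm deep. The nipple passes above the block's top and may point any way. The point is the centre of the recess floor, 5 mm below the block's top; z up.
- dropper: Bystander: small brown dropper bottle, 40 mm in diameter, 107 mm tall with its black collar and red rubber bulb, loose on the bench between tray and mat. Origin at the centre of its underside.
- saltjar: Bystander: white plastic jar with a black screw cap, 54 mm in diameter, 75 mm tall, loose on the bench between tray and mat. Origin at the centre of its underside.

How it is judged:
On the way, in this order (a step that is already met when the one before it is completed fails the run):
1. the plunger stands in its deep bore, upright and released, before any later part (horizontal distance between plunger_knob and nest_plunger below 0.016 m and z of plunger_knob in the frame of nest_plunger between 0.091 and 0.099 m and angle between plunger_knob's own z axis and vertical below 0.12 rad and contact force between plunger and the fingers below 0.1 N and linear speed of plunger below 0.03 m/s), for 0.2 s.
2. the extraction ring lies in its recess, upright and released, before any later part (horizontal distance between ring_mid and nest_ring below 0.012 m and z of ring_mid in the frame of nest_ring between 0.011 and 0.019 m and angle between ring_mid's own z axis and vertical below 0.06 rad and contact force between ring and the fingers below 0.1 N and linear speed of ring below 0.03 m/s), for 0.2 s.
3. the barrel stands in its recess, upright and released, before any later part (horizontal distance between barrel_mid and nest_barrel below 0.012 m and z of barrel_mid in the frame of nest_barrel between 0.018 and 0.026 m and angle between barrel_mid's own z axis and vertical below 0.06 rad and contact force between barrel and the fingers below 0.1 N and linear speed of barrel below 0.03 m/s), for 0.2 s.
4. the base lies in its recess, upright and released (horizontal distance between base_mid and nest_base below 0.012 m and z of base_mid in the frame of nest_base between 0.011 and 0.019 m and angle between base_mid's own z axis and vertical below 0.06 rad and contact force between base and the fingers below 0.1 N and linear speed of base below 0.03 m/s), for 0.2 s.
At the end, for the whole second after the job is handed in: Plunger, extraction ring, barrel and base each sit in their own recess: within 12 mm of its centre (plunger knob within 16 mm), down on its floor within 4 mm, upright (plunger within 7 degrees, the others flat within 3.4 degrees), released and at rest (all of step 1 and all of step 2 and all of step 3 and all of step 4); the robot touches nothing.
It fails at once if a part of the die is tipped over (leans by more than 29 degrees) (angle between any of plunger_knob, ring_mid, barrel_mid, base_mid's own z axis and vertical above 0.5 rad).
It fails at once if a part of the die is dropped (falls freely by more than about 25 mm) ((contact force between plunger and the fingers below 0.05 N and linear speed of plunger above 0.7 m/s) or (contact force between ring and the fingers below 0.05 N and linear speed of ring above 0.7 m/s) or (contact force between barrel and the fingers below 0.05 N and linear speed of barrel above 0.7 m/s) or (contact force between base and the fingers below 0.05 N and linear speed of base above 0.7 m/s)).
It fails at once if the dropper bottle or the salt jar is pushed more than 15 mm or tipped (distance of any of dropper, saltjar from where it was at the start of the episode above 0.015 m or angle between any of dropper, saltjar's own z axis and vertical above 0.35 rad).
It also fails if it takes over 123 s, if anything falls off the work surface, if the arm or the gripper's body presses on something with over 40 N, if the wrist force passes 120 N, or if a joint passes its speed limit or range.

### The arm

A 7-joint arm with a two-finger parallel gripper is mounted at the origin on the work surface. World frame = base frame: x ahead of the robot, y to its left, z up, the work surface at z = 0. Lengths are in m, angles in rad, forces in N, time in s.
With the tool pointing down it reaches from about 0.425 to 1.025 m from the base axis. Payload 9.4 kg.
Tool frame: the origin (TCP) lies at the very end of the fingers, on their centre line; the grasp point (between the pads) lies 19 mm behind it (robot.hold_point_z is the distance from the TCP to the grasp point, in m); z points along the fingers, y is the direction in which the jaws open and shut (so a half turn about z gives the same grasp; the last joint's range is limited). The gripper opens to 93 mm and grips with 3 to 60 N. Pads are 15 mm wide; open, the fingers measure 128 mm over their backs; the gripper's body (75 mm by 188 mm) begins 65 mm behind the grasp point.
Start: joints at [1.158, 0.599, -0.003, 1.599, 0.002, 0.943, -0.08], TCP at [0.239, -0.685, 0.219] pointing down, gripper open.
Joint ranges: [-2.57, 2.57], [-0.35, 1.97], [-1.29, 1.29], [0.11, 2.56], [-1.05, 4.19], [0.11, 1.86], [-2.63, 2.63]. Speed limits (rad/s): [2.22, 2.22, 3.01, 3.01, 3.14, 3.14, 3.14].

### API

Orientations are given as a rotation vector (axis times angle).
In Python, from workcell import robot, effector, planner, eyes, order, sensors gives the robot as it stands. Calls block until the motion is done:
- robot.reach(position, orientation): joint-space move of the TCP to a pose.
- robot.movel(position, orientation=None, rate=0.15): straight line of the TCP; orientation=None keeps the orientation; rate is the mean speed in m/s.
- robot.set_joints(angles): joint-space move.
- effector.release() and effector.close_gripper(): open the fingers fully, or close them until they stop; the grip force is fixed at half the most.
- robot.sleep(seconds).
- planner.ik(position, orientation): joint angles nearest the present ones, or None.
- eyes.get_image(name): name is "scene" or "top"; returns a dict with "color" (400x640x3 uint8, red, green, blue), "fovy" (degrees; the focal length in pixels is half the picture's height over the tangent of half this angle, whatever the lens; pixels are square), "cx", "cy" (the principal point, pixels), "rvec" (rotation vector, rad) and "tvec" (3), from world to camera coordinates, as OpenCV has them. Camera axes: x right, y down, z forward; pixel columns grow to the right and rows downward; lengths in m; the calibration is good to about 2 mm. A picture is of the moment at which its call begins. There is no depth.
A pose or a line that the arm cannot do raises robot.IKError and nothing moves.
- order.job_done(): hands the job in, once; it reports no verdict.
Readings, each from a call of its own:
- sensors.read_clock(): time.
- sensors.read_q(): joint angles.
- sensors.read_dq(): joint speeds.
- sensors.read_joint_efforts(): joint torques, N m.
- sensors.read_ee_pos(): TCP position.
- sensors.read_ee_rot(): TCP orientation.
- sensors.read_contact_force(): force on the tool from outside, world axes, zero at the start.
- sensors.read_moment(): the same for the moment, N m.
- sensors.read_width(): finger opening in m.
Only numpy, scipy, OpenCV 4.12 (cv2) and the standard library are available. Lean on these libraries where they do the work, as an engineer would, in place of code of your own. Each camera call takes 0.05 s, during which the arm holds its last target.

## Working session

There is one attempt and no reset: what is moved stays moved. The work goes in short steps, each a Python script; the robot and the scene stay as the last script left them, time stands still between calls to the robot, and variables do not carry over. Pictures are saved under pics/ and viewed, and the job is handed in when it is done.

```bash
ls; mkdir -p pics
python3 - <<'E'
from workcell import robot, effector, planner, eyes, order, sensors
import cv2
for n in ("scene","top"):
    im=eyes.get_image(n); cv2.imwrite(f"pics/{n}0.png",im["color"][:,:,::-1])
    print(n,im["fovy"],im["cx"],im["cy"],im["rvec"],im["tvec"])
print(sensors.read_clock(),sensors.read_ee_pos(),sensors.read_ee_rot(),sensors.read_width(),robot.hold_point_z)
E
```

```text
pics
scene 47.66645482999349 319.7256230977417 194.32761090917285 [ 1.3301289   1.95432245 -1.07793657] [ 0.20909229 -0.18793132  1.40289295]
top 52.51860421977561 318.4259889220137 201.59280465163897 [ 2.14124525 -2.076818    0.21927667] [0.00773689 0.54906663 0.77670384]
0.1 [ 0.23874929 -0.68410126  0.21786666] [-3.09607787e+00 -5.24845774e-01  5.64161344e-04] 0.09310813175697588 0.0188
```

View pics/scene0.png

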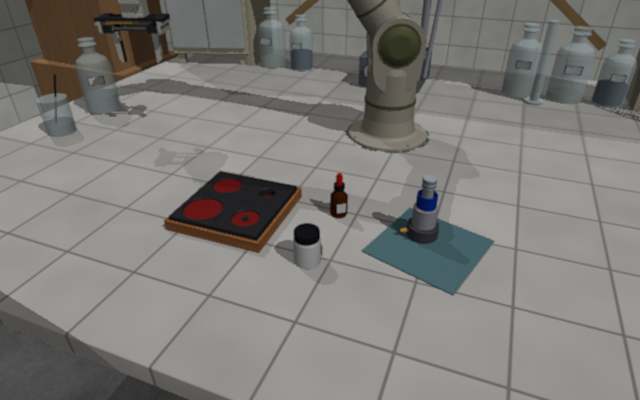

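View pics/top0.png

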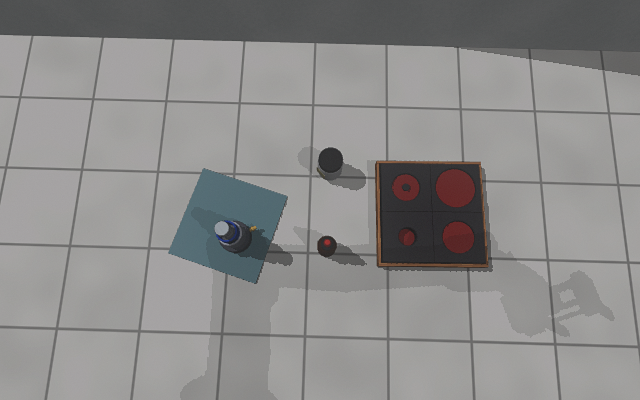

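The overhead picture shows the tray at x 377-488, y 162-268. The ring nest is near (406,187), base nest (455,188), plunger bore (407,237) and barrel nest (458,237). The stack is at about (222..236, 230) with its nipple at (252,229), the dropper at (327,245) and the jar at (330,160).

```bash
cat > h.py <<'E'
import numpy as np, cv2
from scipy.spatial.transform import Rotation as R
from workcell import robot, effector, planner, eyes, order, sensors
class Cam:
    def __init__(s,name):
        im=eyes.get_image(name); s.im=im["color"]; h=s.im.shape[0]
        f=h/2/np.tan(np.radians(im["fovy"])/2)
        s.K=np.array([[f,0,im["cx"]],[0,f,im["cy"]],[0,0,1.]]); s.r=np.array(im["rvec"],float); s.t=np.array(im["tvec"],float)
        s.Rm=cv2.Rodrigues(s.r)[0]; s.c=-s.Rm.T@s.t
    def proj(s,P): return cv2.projectPoints(np.atleast_2d(np.array(P,float)),s.r,s.t,s.K,None)[0][:,0]
    def onz(s,uv,z):
        d=s.Rm.T@np.linalg.inv(s.K)@np.array([uv[0],uv[1],1.]); return s.c+d*(z-s.c[2])/d[2]
    def crop(s,fn,x0,y0,x1,y1,k,img=None):
        i=(s.im if img is None else img)[y0:y1,x0:x1,::-1]; cv2.imwrite(fn,cv2.resize(i,None,fx=k,fy=k,interpolation=cv2.INTER_CUBIC))
E
python3 - <<'E'
from h import *
t=Cam("top"); s=Cam("scene")
print(t.c,s.c)
t.crop("pics/t_stack.png",160,160,300,290,5); s.crop("pics/s_stack.png",355,165,500,295,5)
t.crop("pics/t_tray.png",365,150,500,280,5)
hsv=cv2.cvtColor(t.im,cv2.COLOR_RGB2HSV)
for c,n in((t,"t"),(s,"s")):
    h=cv2.cvtColor(c.im,cv2.COLOR_RGB2HSV); m=(((h[...,0]<8)|(h[...,0]>172))&(h[...,1]>130)&(h[...,2]>50)).astype(np.uint8)
    k,l,st,ce=cv2.connectedComponentsWithStats(m)
    for i in range(1,k):
        if st[i,4]>25: print(n,st[i],ce[i], c.onz(ce[i],.029)[:2])
E
```

```text
[0.37453219 0.01936426 0.87415876] [1.2698969  0.28337201 0.59515425]
t [ 436  169   39   38 1136] [454.8943662  187.80545775] [ 0.59395475 -0.26731063]
t [392 175  27  26 469] [405.54584222 187.21108742] [ 0.592031   -0.16140159]
t [443 222  31  31 765] [457.88104575 236.85882353] [ 0.48822195 -0.26936307]
t [404 231  10  14 113] [408.44247788 238.12389381] [ 0.48240237 -0.16588916]
t [324 239   7   6  33] [326.60606061 241.63636364] [0.46982002 0.00500603]
s [336 173   7  13  64] [339.015625 179.71875 ] [ 0.3642501 -0.02905  ]
s [213 179  29  14 311] [226.8778135  185.39228296] [ 0.48715955 -0.27198746]
s [183 199  40  21 642] [202.5046729  208.78660436] [ 0.59355685 -0.26946611]
s [231 211  29  15 310] [244.97096774 218.20645161] [ 0.59093355 -0.16326522]
```

```bash
sleep 1
```

```text
(no output)
```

View pics/t_stack.png

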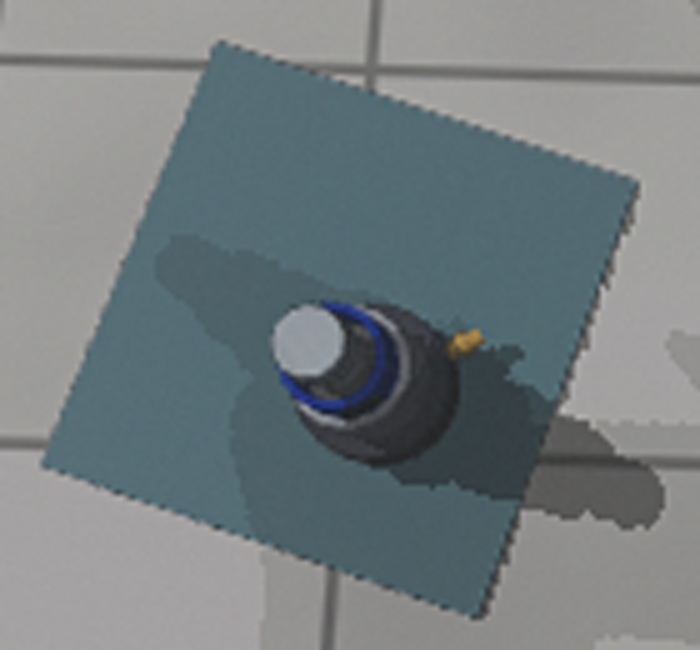

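View pics/s_stack.png

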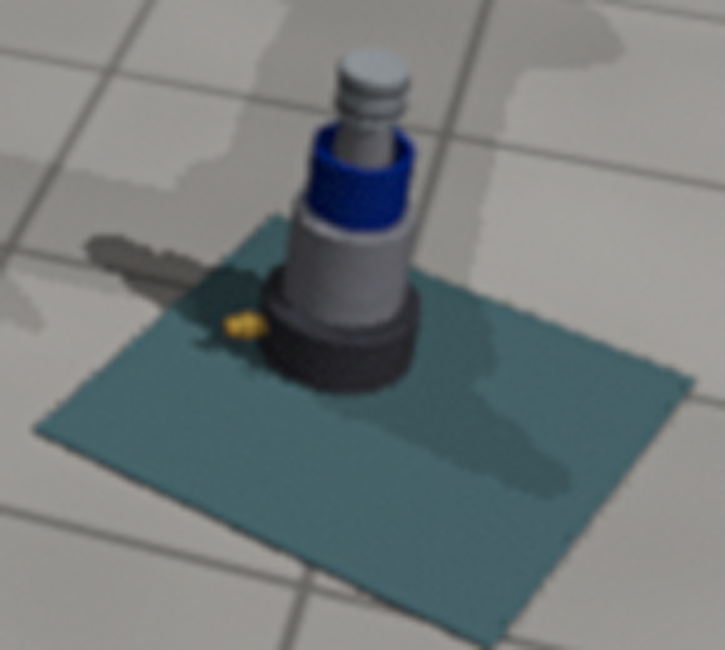

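View pics/t_tray.png

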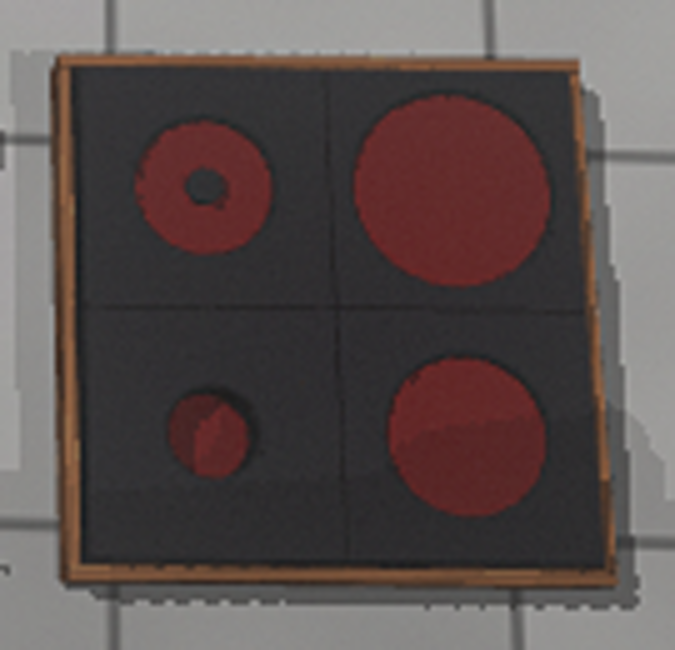

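```bash
cat > ov.py <<'E'
from h import *
def circ(c,img,x,y,z,r,col,k):
    a=np.linspace(0,2*np.pi,72); P=np.c_[x+r*np.cos(a),y+r*np.sin(a),np.full(72,z)]
    cv2.polylines(img,[np.round(c.proj(P)*k+ (k-1)/2).astype(int)],True,col,1,cv2.LINE_AA)
E
python3 - <<'E'
from ov import *
t=Cam("top"); s=Cam("scene")
print("knob", t.onz((160+308/5-.4,160+341/5-.4),.145)[:2], s.onz((355+375/5-.4,165+70/5-.4),.145)[:2])
def mask(c):
    h=cv2.cvtColor(c.im,cv2.COLOR_RGB2HSV); return h
# nipple
for c in (t,s):
    h=mask(c); m=((h[...,0]>12)&(h[...,0]<28)&(h[...,1]>130)).astype(np.uint8); m[:,:160]=0
    if c is t: m[:,300:]=0
    else: m[:,:370]=0; m[:150]=0;m[:,500:]=0
    ys,xs=np.nonzero(m); print("nip",len(xs),xs.mean(),ys.mean(),c.onz((xs.mean(),ys.mean()),.020)[:2])
    m=((h[...,0]>105)&(h[...,0]<130)&(h[...,1]>140)).astype(np.uint8)
    if c is t: m[:,300:]=0
    else: m[:,:370]=0; m[:150]=0;m[:,500:]=0
    ys,xs=np.nonzero(m); print("blue",len(xs),xs.min(),xs.max(),ys.min(),ys.max())
# dropper, jar from top: jar cap top z .075, bulb top z .107
print("jar",t.onz((330,157),.075)[:2],"drop",t.onz((326.6,241.6),.10)[:2])
# silhouettes overlay with k=5
x,y=[(a+b)/2 for a,b in zip(t.onz((160+308/5-.4,160+341/5-.4),.145)[:2], s.onz((355+375/5-.4,165+70/5-.4),.145)[:2])]
for c,b,fn in((t,(160,160,300,290),"ov_t"),(s,(355,165,500,295),"ov_s")):
    k=5; big=cv2.resize(c.im,None,fx=k,fy=k,interpolation=cv2.INTER_CUBIC)
    for z,r,col in((.145,.014,(255,0,0)),(.108,.021,(255,255,0)),(.078,.025,(0,255,0)),(.034,.033,(255,0,255)),(.004,.033,(255,128,0))): circ(c,big,x,y,z,r,col,k)
    x0,y0,x1,y1=[v*k for v in b]; cv2.imwrite(f"pics/{fn}.png",big[y0:y1,x0:x1,::-1])
print(x,y)
E
```

```text
knob [0.47602734 0.19875609] [0.48180031 0.19862772]
nip 12 253.16666666666666 227.33333333333334 [0.49650078 0.1616792 ]
blue 74 216 236 221 241
nip 35 403.8857142857143 229.6 [0.49487185 0.16263465]
blue 266 417 437 190 210
jar [0.63973189 0.00338818] drop [0.46188435 0.00622565]
0.47891382845405117 0.1986919017904952
```

```bash
sleep 1
```

```text
(no output)
```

View pics/ov_t.png

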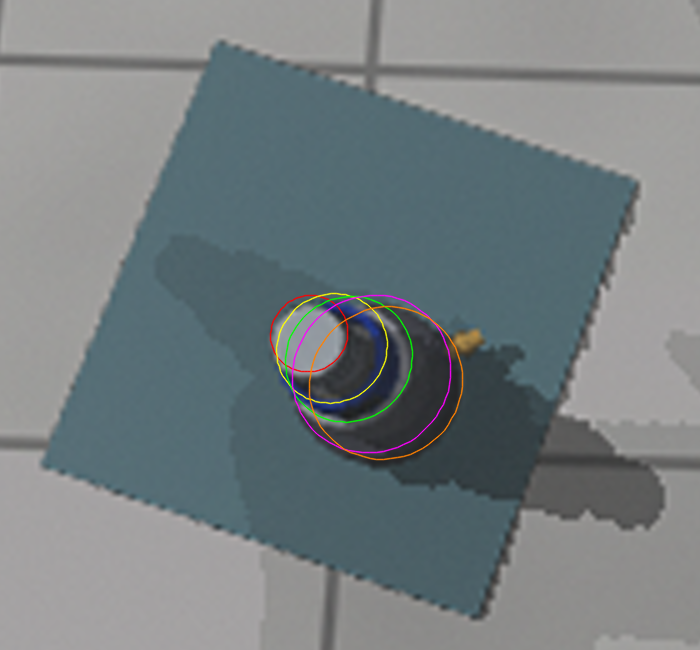

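View pics/ov_s.png

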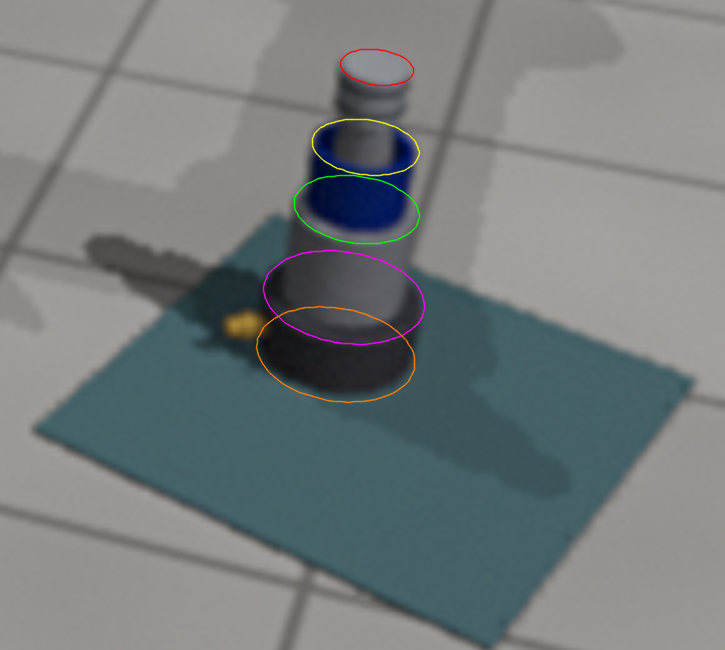

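```bash
cat > fit.py <<'E'
from ov import *
from scipy.optimize import minimize
CY={'base':(.004,.034,.033),'barrel':(.034,.078,.025),'ring':(.078,.108,.021),'rod':(.108,.123,.011),'knob':(.123,.145,.014)}
def sil(c,x,y,parts,S=8,box=None):
    x0,y0,x1,y1=box; m=np.zeros(((y1-y0)*S,(x1-x0)*S),np.uint8); a=np.linspace(0,2*np.pi,72)
    for p in parts:
        z0,z1,r=CY[p]; P=np.r_[np.c_[x+r*np.cos(a),y+r*np.sin(a),0*a+z0],np.c_[x+r*np.cos(a),y+r*np.sin(a),0*a+z1]]
        uv=(c.proj(P)+.5-[x0,y0])*S
        cv2.fillPoly(m,[cv2.convexHull(uv.astype(np.float32)).astype(int)],1)
    return cv2.resize(m.astype(np.float32),None,fx=1/S,fy=1/S,interpolation=cv2.INTER_AREA)
E
python3 - <<'E'
from fit import *
t=Cam("top"); s=Cam("scene")
for c,b in((t,(205,212,260,262)),(s,(395,170,450,250))):
    x0,y0,x1,y1=b; im=c.im[y0:y1,x0:x1].astype(int)
    r,g,bl=im[...,0],im[...,1],im[...,2]
    teal=((bl-r)>.18*bl)&(abs(bl-g)<.25*bl)&(bl>g-3)
    # teal: g close to b, both > r ; blue ring: b>>g
    m=~((g-r>.15*g)&(g>.75*bl))
    if c is s:
        # tiles warm: r>=b ; upper stack: bluish grey or dark
        rows=np.arange(y0,y1)[:,None]; 
    brass=(r-bl>40); m&=~brass
    name="mt" if c is t else "ms"
    cv2.imwrite(f"pics/{name}.png",cv2.resize(np.hstack([im.astype(np.uint8)[...,::-1],np.repeat(m[...,None]*255,3,2).astype(np.uint8)]),None,fx=6,fy=6,interpolation=cv2.INTER_NEAREST))
    if c is t:
        parts=list(CY); sl=slice(None)
        mm=m
    else:
        parts=['base','barrel','ring']; 
        mm=m.copy()
    lo=0 if c is t else 48  # scene: only rows with mat background (>=~218)
    best=min(((np.abs(sil(c,x,y,parts,box=b)[lo:]-mm[lo:]).sum(),x,y) for x in np.arange(.465,.490,.001) for y in np.arange(.190,.206,.001)))
    print(name,best)
E
```

```text
mt (np.float32(58.375), np.float64(0.47600000000000003), np.float64(0.199))
ms (np.float32(109.125), np.float64(0.47100000000000003), np.float64(0.197))
```

```bash
sleep 1
```

```text
(no output)
```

View pics/mt.png

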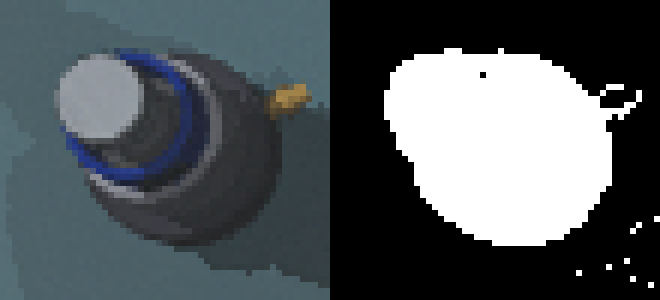

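View pics/ms.png

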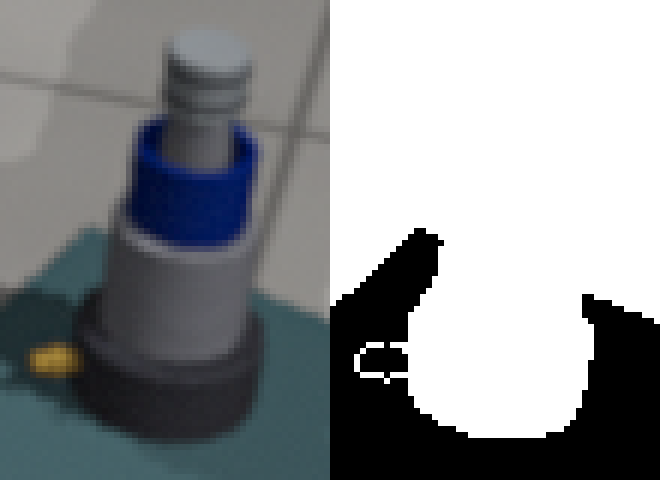

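Both views put the stack at about (0.476, 0.1985), with the nipple at about -61° and 40 mm out, which fits the drawing. The nest spacing measures 105-106 mm, also correct. Next I check IK for all poses and hover over the knob.

```bash
cat >> h.py <<'E'
ST=np.array([.476,.1985])
NEST=dict(plunger=(.4857,-.163),ring=(.5915,-.161),barrel=(.4879,-.2685),base=(.5934,-.2665))
def down(yaw): return (R.from_euler('z',yaw)*R.from_euler('x',np.pi)).as_rotvec()
def stat(m=""): print(m,"t=%.2f"%sensors.read_clock(),"p",np.round(sensors.read_ee_pos(),4),"w %.4f"%sensors.read_width(),"F",np.round(sensors.read_contact_force(),1),flush=True)
E
python3 - <<'E'
from h import *
for y in (-61,119,0,90,-90,180):
    for p in ([*ST,.26],[*ST,.02],[*NEST['plunger'],.09],[*NEST['ring'],.038],[*NEST['barrel'],.04],[*NEST['base'],.038],[*NEST['base'],.2]):
        q=planner.ik(p,down(np.radians(y))); print(y,p,None if q is None else np.round(q,2))
E
```

```text
-61 [np.float64(0.476), np.float64(0.1985), 0.26] [-1.26  0.5   1.13  2.07 -0.57  0.93 -2.46]
-61 [np.float64(0.476), np.float64(0.1985), 0.02] [-0.84  0.75  0.51  2.24 -1.01  0.4  -2.11]
-61 [0.4857, -0.163, 0.09] [ 0.    0.57  0.31  2.21 -0.41  0.42 -2.  ]
-61 [0.5915, -0.161, 0.038] [-0.03  0.73  0.31  2.   -0.47  0.48 -2.01]
-61 [0.4879, -0.2685, 0.04] [ 0.23  0.68  0.26  2.13 -0.44  0.38 -1.79]
-61 [0.5934, -0.2665, 0.038] [ 0.13  0.76  0.32  1.91 -0.43  0.53 -1.89]
-61 [0.5934, -0.2665, 0.2] [ 0.1   0.55  0.37  1.81 -0.26  0.82 -2.05]
119 [np.float64(0.476), np.float64(0.1985), 0.26] [ 0.22  0.46 -1.01  1.99  0.48  0.96 -0.52]
119 [np.float64(0.476), np.float64(0.1985), 0.02] [-0.35  0.68 -0.22  2.21  0.49  0.3  -0.49]
119 [0.4857, -0.163, 0.09] [ 0.5   0.57 -0.4   2.18  0.48  0.48  0.23]
119 [0.5915, -0.161, 0.038] [ 0.42  0.73 -0.37  1.97  0.5   0.53  0.2 ]
119 [0.4879, -0.2685, 0.04] [ 0.61  0.68 -0.3   2.11  0.47  0.42  0.44]
119 [0.5934, -0.2665, 0.038] [ 0.53  0.75 -0.3   1.89  0.39  0.56  0.48]
119 [0.5934, -0.2665, 0.2] [ 0.64  0.57 -0.47  1.78  0.32  0.88  0.53]
0 [np.
[... 1460 characters left out ...]
41 -2.11]
-90 [0.5934, -0.2665, 0.038] [ 0.06  0.78  0.44  1.92 -0.6   0.57 -2.24]
-90 [0.5934, -0.2665, 0.2] [ 0.01  0.57  0.51  1.82 -0.36  0.84 -2.45]
180 [np.float64(0.476), np.float64(0.1985), 0.26] [ 0.36  0.58 -1.28  1.98  0.65  1.08  0.35]
180 [np.float64(0.476), np.float64(0.1985), 0.02] [-0.16  0.72 -0.51  2.2   0.87  0.43  0.19]
180 [0.4857, -0.163, 0.09] [ 0.64  0.61 -0.61  2.17  0.67  0.56  1.09]
180 [0.5915, -0.161, 0.038] [ 0.56  0.78 -0.6   1.96  0.74  0.63  1.05]
180 [0.4879, -0.2685, 0.04] [ 0.77  0.72 -0.54  2.09  0.74  0.53  1.24]
180 [0.5934, -0.2665, 0.038] [ 0.72  0.81 -0.61  1.87  0.71  0.69  1.25]
180 [0.5934, -0.2665, 0.2] [ 0.81  0.63 -0.75  1.77  0.52  0.95  1.42]
```

Run:
```python
from h import *
o=down(np.pi/2)
robot.reach([.5,-.12,.28],o); stat()
robot.movel([*ST,.24],o,rate=.25); stat(); print(np.round(sensors.read_q(),2))
robot.movel([*ST,.165],o); stat()
t=Cam("top");s=Cam("scene")
s.crop("pics/hover_s.png",340,80,500,260,4)
t.crop("pics/hover_t.png",160,160,300,290,5)
print(s.proj([*ST,.165]),t.proj([*ST,.165]))
```

```text
t=2.63 p [ 0.5    -0.1211  0.2798] w 0.0931 F [-0.9  0.6  0.4]
 t=4.08 p [0.4762 0.1973 0.24  ] w 0.0930 F [0.4 0.7 0.1]
[-0.09  0.37 -0.54  2.03  0.26  0.82 -0.79]
 t=4.72 p [0.4763 0.1984 0.1654] w 0.0929 F [0.3 0.9 0. ]
[[431.35659475 168.29179202]] [[218.68920911 226.17286309]]
```

```bash
sleep 1
```

```text
(no output)
```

View pics/hover_s.png

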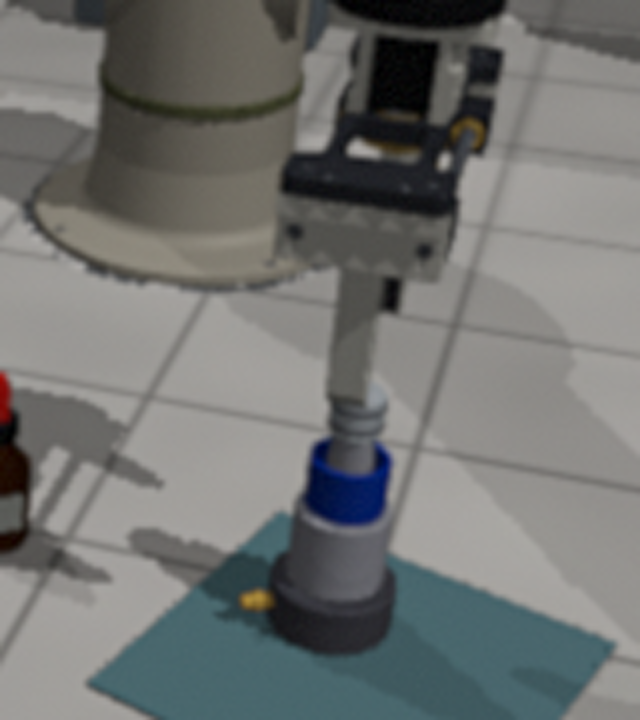

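View pics/hover_t.png

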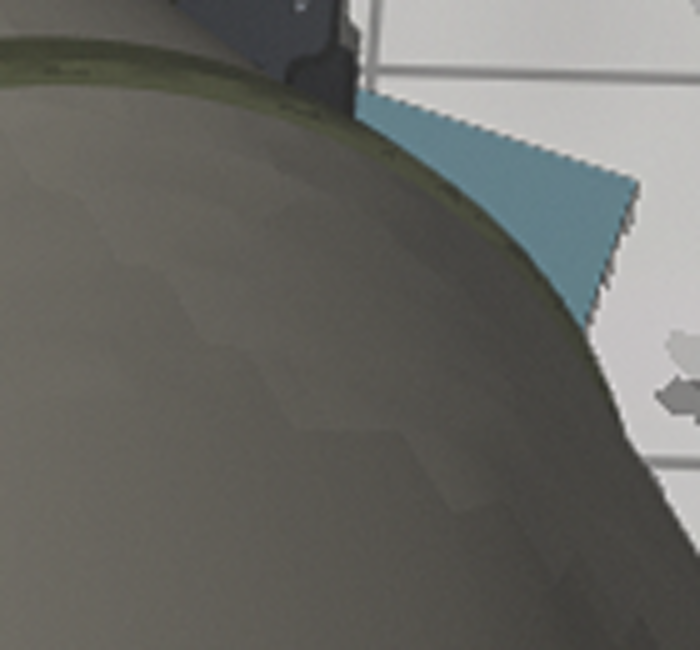

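Run:
```python
from h import *
s=Cam("scene")
for x in (.476+.0465,.476+.064):
  for dy in(-.0075,.0075): print(x,dy,(s.proj([x,.1984+dy,.1654])-[340,80])*4)
print((s.proj([.476,.1985,.145])-[340,80])*4)
```

```text
0.5225 -0.0075 [[331.55101784 394.91109397]]
0.5225 0.0075 [[363.90940372 400.83677611]]
0.54 -0.0075 [[324.26537852 412.9522675 ]]
0.54 0.0075 [[357.1187198  419.07916975]]
[[360.25719943 388.76956588]]
```

Run:
```python
from h import *
o=down(np.pi/2); p=[.476,.1975]
robot.movel([*p,.117],o,rate=.06); stat()
effector.close_gripper(); stat("closed")
robot.movel([*p,.145],o,rate=.05); stat("lift28")
robot.movel([*p,.26],o,rate=.12); stat("up")
robot.sleep(.3); stat()
s=Cam("scene"); s.crop("pics/p1.png",340,50,500,260,3)
```

```text
t=5.83 p [0.4761 0.1977 0.1172] w 0.0930 F [0.1 0.1 0.3]
closed t=6.88 p [0.4761 0.1975 0.117 ] w 0.0263 F [-0.7 -0.6 -0.5]
lift28 t=7.58 p [0.476  0.1974 0.1451] w 0.0261 F [ 0.4 -1.2 -3.1]
up t=8.69 p [0.4756 0.1972 0.2593] w 0.0265 F [-0.4 -0.4 -4.1]
 t=8.99 p [0.4759 0.1975 0.2596] w 0.0266 F [-0.1  0.2 -2.9]
```

```bash
sleep 1
```

```text
(no output)
```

View pics/p1.png

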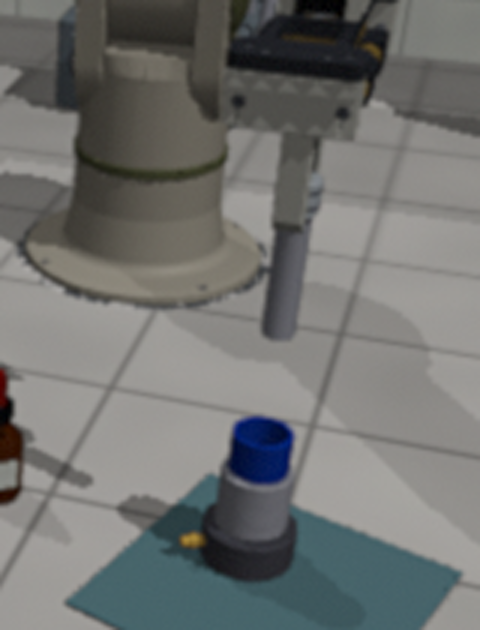

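```bash
python3 - <<'E'
from h import *
s=Cam("scene"); p=sensors.read_ee_pos()
# knob centre = TCP+ .017 ; rod foot = -.078
big=cv2.resize(s.im,None,fx=6,fy=6,interpolation=cv2.INTER_CUBIC)
a=np.linspace(0,2*np.pi,60)
for dz,r in((.028,.014),(.006,.014),(.006,.011),(-.078,.011)):
    P=np.c_[p[0]+r*np.cos(a),p[1]+r*np.sin(a),0*a+p[2]+dz]; cv2.polylines(big,[np.round(s.proj(P)*6+2.5).astype(int)],True,(255,0,0),1,cv2.LINE_AA)
cv2.imwrite("pics/p2.png",big[80*6:180*6,400*6:480*6,::-1])
E
sleep 1
```

```text
(no output)
```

View pics/p2.png

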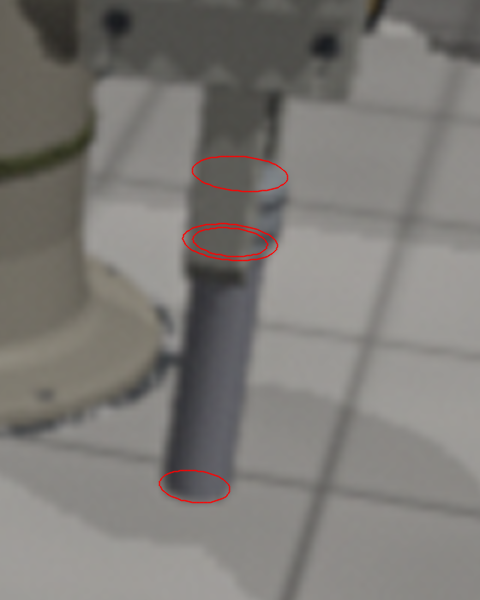

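Run:
```python
from h import *
o=down(np.pi/2); n=NEST['plunger']; n=(n[0],n[1]-.001)
robot.movel([*n,.26],o,rate=.2); stat()
robot.movel([*n,.130],o,rate=.12); stat()
s=Cam("scene");t=Cam("top")
s.crop("pics/p3.png",160,90,340,270,4); t.crop("pics/p3t.png",365,150,500,280,4)
```

```text
t=11.05 p [ 0.4858 -0.1631  0.2601] w 0.0264 F [-0.2  0.7 -3.6]
 t=12.28 p [ 0.4861 -0.164   0.1306] w 0.0265 F [ 0.7  1.4 -4.4]
```

```bash
sleep 1
```

```text
(no output)
```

View pics/p3.png

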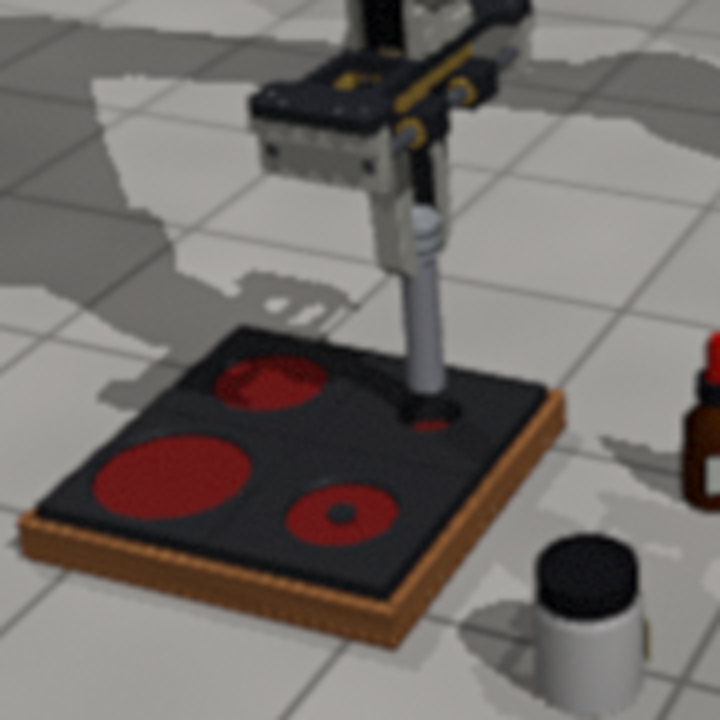

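View pics/p3t.png

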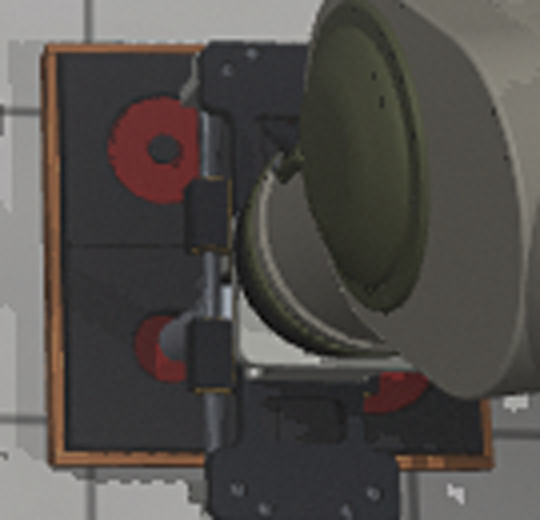

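The scene view shows the rod foot over the bore: foot at (427,385) and hole centre at (430,411) in the crop. The remaining error is about 2 mm towards -y, so I shift by that and lower.

Run:
```python
from h import *
o=down(np.pi/2); n=(.4857,-.162)
robot.movel([*n,.112],o,rate=.06); stat()
robot.movel([*n,.0925],o,rate=.04); stat()
robot.sleep(.2); stat()
effector.release(); stat("rel")
robot.movel([*n,.22],o,rate=.12); stat()
s=Cam("scene"); s.crop("pics/p4.png",160,90,340,270,4)
```

```text
t=12.83 p [ 0.4855 -0.1618  0.1115] w 0.0266 F [ 0.3 -0.4 -3. ]
 t=13.47 p [ 0.4856 -0.1619  0.0922] w 0.0262 F [ 0.4  0.  -2.3]
 t=13.67 p [ 0.4857 -0.162   0.0924] w 0.0261 F [ 0.1  0.1 -3.1]
rel t=14.82 p [ 0.4857 -0.162   0.0925] w 0.0929 F [ 0.6  0.6 -0.4]
 t=16.03 p [ 0.4853 -0.1619  0.2194] w 0.0931 F [-1.3  0.3 -0.4]
```

```bash
sleep 1
```

```text
(no output)
```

View pics/p4.png

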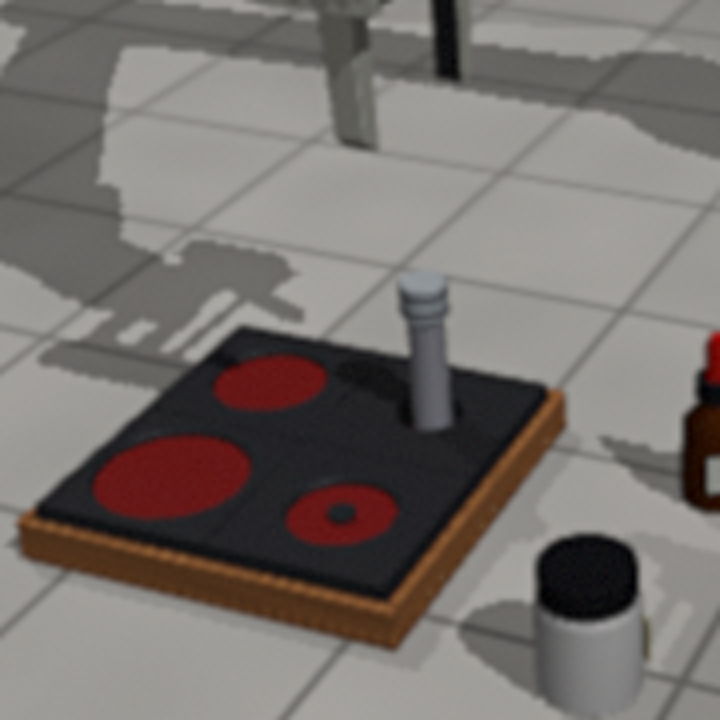

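The plunger stands upright in its bore, with its knob at crop (423,290) and foot at (433,425). Next is the ring.

Run:
```python
from h import *
o=down(np.radians(40)); p=[.476,.1975]
robot.movel([.485,-.1,.22],o,rate=.2)
robot.movel([*p,.20],o,rate=.25); stat()
robot.movel([*p,.087],o,rate=.1); stat()
effector.close_gripper(); stat("closed")
robot.movel([*p,.110],o,rate=.06); stat("lift")
robot.movel([*p,.19],o,rate=.15); robot.sleep(.2); stat()
s=Cam("scene"); s.crop("pics/r1.png",340,50,500,260,3)
```

```text
t=18.45 p [0.4761 0.196  0.2   ] w 0.0934 F [-0.3 -0.3  0.1]
 t=19.73 p [0.4763 0.1976 0.0875] w 0.0930 F [ 0.9 -0.2 -0.3]
closed t=20.60 p [0.476  0.1975 0.087 ] w 0.0416 F [-0.4  0.4  0.8]
lift t=21.13 p [0.4762 0.1975 0.1104] w 0.0415 F [-0.5  0.3 -0.6]
 t=22.02 p [0.4755 0.1973 0.189 ] w 0.0413 F [ 1.   0.3 -0.4]
```

```bash
sleep 1
```

```text
(no output)
```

View pics/r1.png

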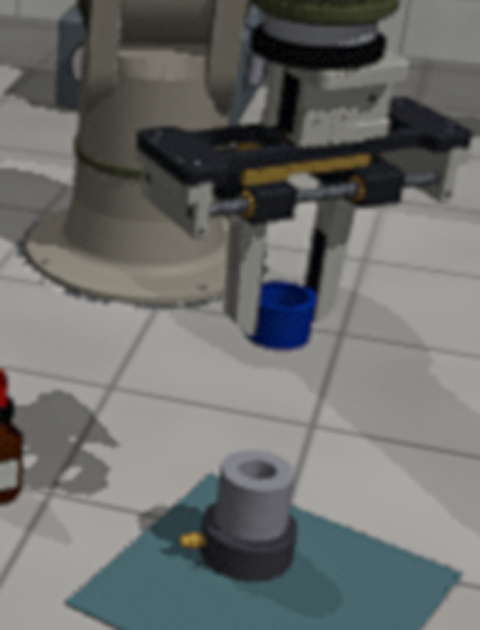

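Run:
```python
from h import *
o=down(np.radians(40)); n=(.5915,-.160)
robot.movel([*n,.19],o,rate=.2); stat()
robot.movel([*n,.070],o,rate=.12); stat()
s=Cam("scene"); s.crop("pics/r2.png",160,90,340,270,4)
t=Cam("top"); t.crop("pics/r2t.png",365,150,500,280,4)
```

```text
t=24.09 p [ 0.5914 -0.1589  0.1901] w 0.0416 F [ 0.1 -0.5 -0.4]
 t=25.24 p [ 0.592  -0.1601  0.0707] w 0.0417 F [ 0.2 -0.2  0. ]
```

```bash
sleep 1
```

```text
(no output)
```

View pics/r2.png

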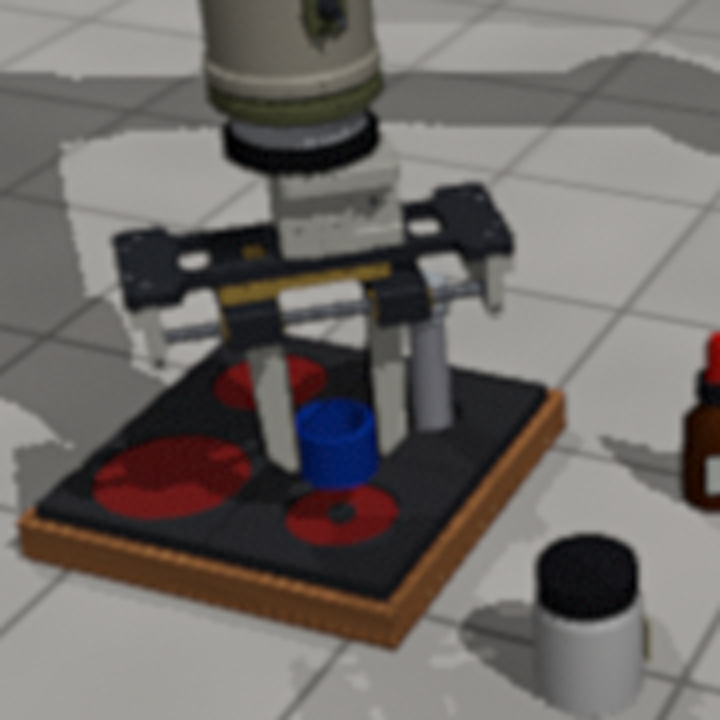

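View pics/r2t.png

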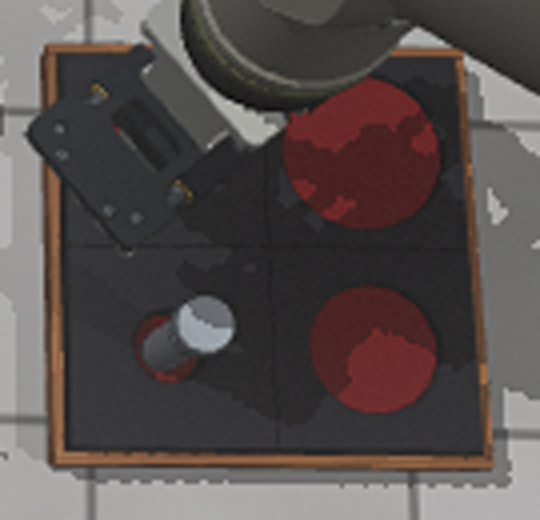

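Run:
```python
from h import *
s=Cam("scene");t=Cam("top")
f=lambda P:(s.proj(P)-[160,90])*4+1.5
print(f([.592,-.160,.0617]),f([.592,-.160,.029]),f([.592,-.160,.0917]))
print((t.proj([.4857,-.162,.120])-[365,150])*4+1.5, f([.4857,-.162,.12]))
i=s.im; h=cv2.cvtColor(i,cv2.COLOR_RGB2HSV); m=((h[...,0]>105)&(h[...,0]<130)&(h[...,1]>140)); m[:,:220]=0;m[:,270:]=0
ys,xs=np.nonzero(m); print(len(xs),(np.array([xs.min()-.5,xs.max()+.5])-160)*4+1.5,(np.array([ys.min()-.5,ys.max()+.5])-90)*4+1.5)
```

```text
[[339.98928066 466.22622752]] [[345.72064621 516.67861355]] [[334.54306438 418.28396948]]
[[209.07605197 323.32298934]] [[422.25687543 279.34327555]]
410 [263.5 379.5] [135.5 487.5]
```

Run:
```python
from h import *
o=down(np.radians(40)); n=(.5925,-.161)
robot.movel([*n,.050],o,rate=.08)
robot.movel([*n,.0385],o,rate=.03); robot.sleep(.2); stat()
effector.release(); stat("rel")
robot.movel([*n,.19],o,rate=.15); stat()
o=down(np.pi/2); p=[.476,.1975]
robot.movel([.5,.05,.20],o,rate=.25)
s=Cam("scene"); s.crop("pics/r3.png",160,90,340,270,4)
```

```text
t=26.57 p [ 0.5925 -0.161   0.0385] w 0.0415 F [ 0.1 -0.2  0. ]
rel t=27.54 p [ 0.5925 -0.161   0.0385] w 0.0928 F [ 0.2  0.2 -0.8]
 t=28.70 p [ 0.592  -0.1609  0.1891] w 0.0927 F [ 0.4  0.3 -0.2]
```

```bash
sleep 1
```

```text
(no output)
```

View pics/r3.png

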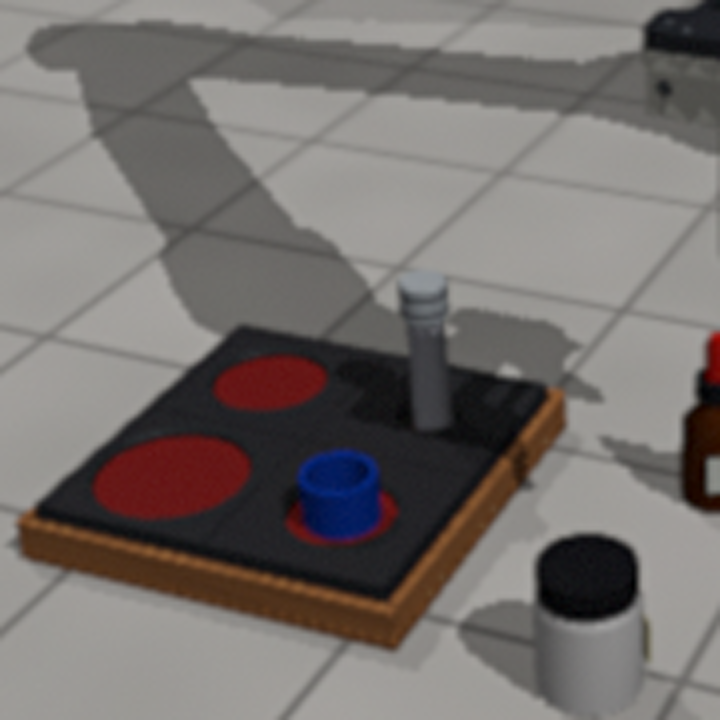

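The ring sits flat and centred in its recess, at crop (340,500). Next is the barrel.

Run:
```python
from h import *
o=down(np.pi/2); p=[.476,.1975]
robot.movel([*p,.17],o,rate=.25); stat()
robot.movel([*p,.046],o,rate=.1); stat()
effector.close_gripper(); stat("closed")
robot.movel([*p,.060],o,rate=.04); stat("lift")
robot.movel([*p,.185],o,rate=.15); robot.sleep(.2); stat()
s=Cam("scene"); s.crop("pics/b1.png",340,50,500,260,3)
n=(.4885,-.269)
robot.movel([*n,.185],o,rate=.2); stat()
robot.movel([*n,.075],o,rate=.12); stat()
s=Cam("scene"); s.crop("pics/b2.png",160,90,340,270,4)
t=Cam("top"); t.crop("pics/b2t.png",365,150,500,280,4)
print((s.proj([[*n,.063],[*n,.107],[*n,.029]])-[160,90])*4+1.5)
```

```text
t=30.58 p [0.4763 0.196  0.1698] w 0.0930 F [-1.3 -0.1  0.1]
 t=31.98 p [0.4763 0.1976 0.0465] w 0.0932 F [-0.3 -0.7 -0. ]
closed t=32.73 p [0.4765 0.1976 0.0461] w 0.0495 F [ 2.9 -0.1  0.8]
lift t=33.23 p [0.476  0.1974 0.0602] w 0.0497 F [ 0.3 -0.1 -6.1]
 t=34.42 p [0.4756 0.1974 0.1842] w 0.0498 F [ 0.7  0.3 -6.7]
 t=36.95 p [ 0.4887 -0.2682  0.1851] w 0.0496 F [ 0.1 -0.3 -6.3]
 t=38.02 p [ 0.4889 -0.2691  0.0756] w 0.0499 F [ 0.2  1.8 -5.3]
[[265.54968353 335.99748947]
 [256.70127448 269.93811891]
 [272.12444276 385.08252312]]
```

```bash
sleep 1
```

```text
(no output)
```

View pics/b1.png

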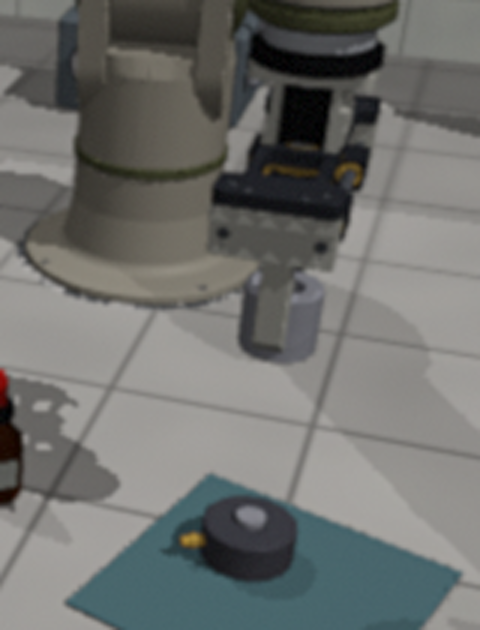

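View pics/b2.png

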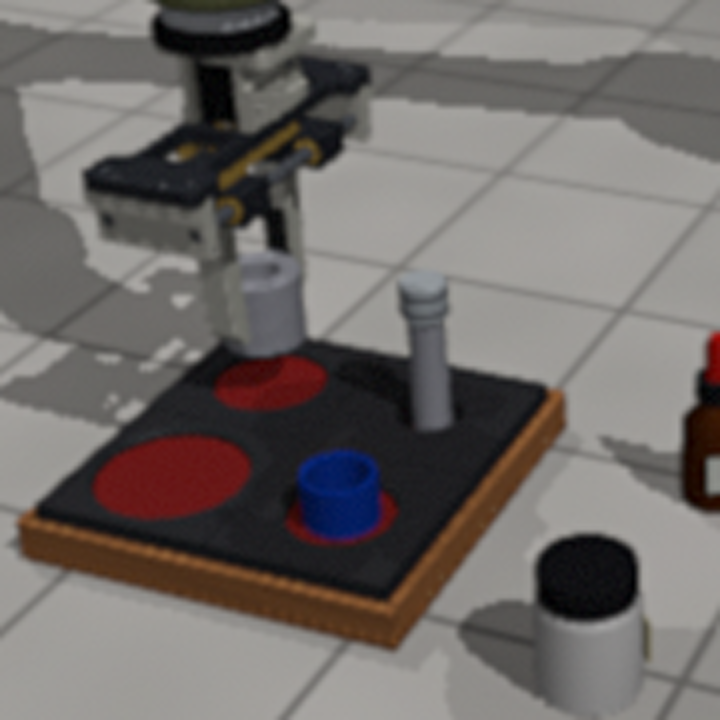

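Run:
```python
from ov import *
s=Cam("scene"); p=sensors.read_ee_pos();stat()
big=cv2.resize(s.im,None,fx=8,fy=8,interpolation=cv2.INTER_CUBIC)
circ(s,big,p[0],p[1],p[2]-.012,.025,(255,0,0),8);circ(s,big,p[0],p[1],p[2]+.032,.025,(255,0,0),8)
circ(s,big,p[0],p[1],.034,.034,(0,255,0),8)
circ(s,big,p[0],p[1],.029,.034,(255,255,0),8)
cv2.imwrite("pics/b3.png",big[145*8:198*8,205*8:255*8,::-1])
```

```text
t=38.17 p [ 0.4889 -0.2693  0.0757] w 0.0495 F [-1.1 -0.4 -7.1]
```

```bash
sleep 1
```

```text
(no output)
```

View pics/b3.png

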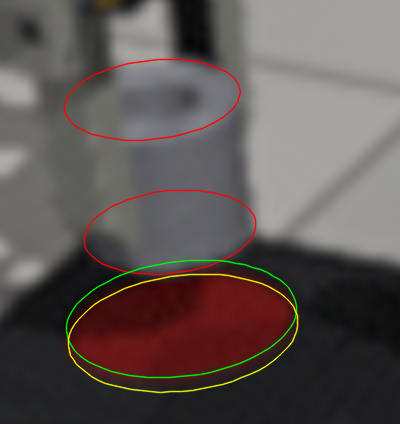

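View pics/b2t.png

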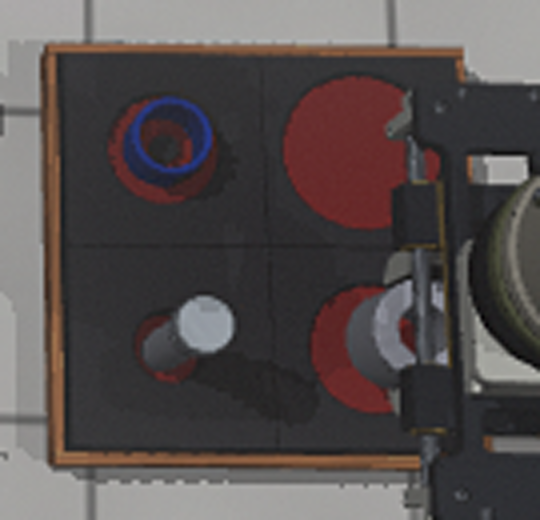

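The barrel is centred over its recess but leans perhaps 2-3° about the jaw axis. It should level itself on the floor, so I lower gently and check the force.

Run:
```python
from h import *
o=down(np.pi/2); n=(.4885,-.269)
robot.movel([*n,.050],o,rate=.08); stat()
robot.movel([*n,.0430],o,rate=.02); stat()
robot.movel([*n,.0412],o,rate=.01); robot.sleep(.2); stat()
effector.release(); stat("rel")
robot.movel([*n,.17],o,rate=.15); stat()
o=down(np.radians(119))
robot.movel([.5,.05,.20],o,rate=.25)
s=Cam("scene"); s.crop("pics/b4.png",160,90,340,270,4)
t=Cam("top"); t.crop("pics/b4t.png",365,150,500,280,4)
```

```text
t=38.63 p [ 0.4883 -0.2688  0.0496] w 0.0496 F [ 0.5  0.  -7.1]
 t=39.13 p [ 0.4885 -0.269   0.043 ] w 0.0495 F [-0.1 -0.7 -6.7]
 t=39.67 p [ 0.4885 -0.269   0.0412] w 0.0495 F [-0.5 -0.2 -6.9]
rel t=40.52 p [ 0.4885 -0.269   0.0412] w 0.0931 F [-0.1  1.3 -0.4]
 t=41.53 p [ 0.488  -0.2689  0.1693] w 0.0929 F [-0.4  0.9  0.1]
```

```bash
sleep 1
```

```text
(no output)
```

View pics/b4.png

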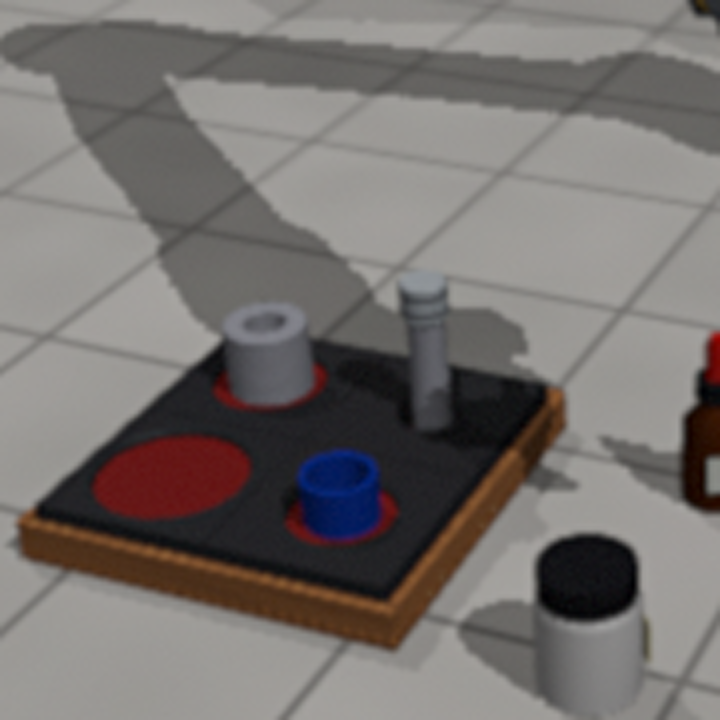

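View pics/b4t.png

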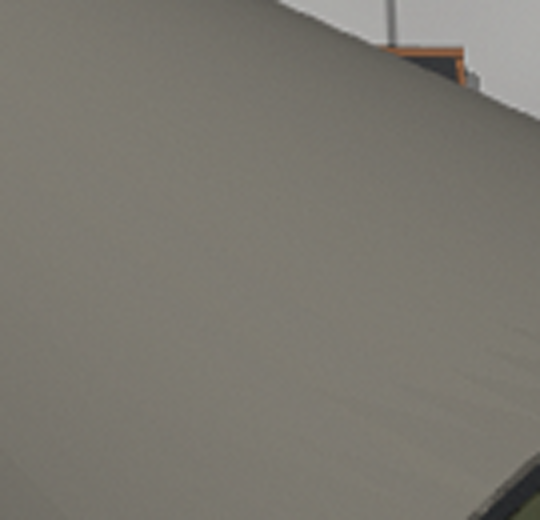

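The barrel stands in its recess at crop (267,355). Now the base.

Run:
```python
from h import *
o=down(np.radians(119)); p=[.476,.1975]
robot.movel([*p,.17],o,rate=.25); stat()
robot.movel([*p,.060],o,rate=.12)
robot.movel([*p,.014],o,rate=.05); stat()
effector.close_gripper(); stat("closed")
robot.movel([*p,.024],o,rate=.04); stat("lift")
robot.movel([*p,.16],o,rate=.12); robot.sleep(.2); stat()
s=Cam("scene"); s.crop("pics/d1.png",340,50,500,260,3)
```

```text
t=43.83 p [0.4762 0.196  0.1699] w 0.0933 F [-0.2  0.5 -0.7]
 t=45.96 p [0.4761 0.1976 0.0142] w 0.0930 F [-1.   0.1 -0.5]
closed t=46.52 p [0.4765 0.1978 0.0142] w 0.0655 F [2.2 0.4 0.8]
lift t=46.92 p [0.4759 0.1972 0.0241] w 0.0655 F [ 0.7  0.1 -6. ]
 t=48.41 p [0.4757 0.1975 0.1595] w 0.0658 F [-0.3 -0.7 -6.2]
```

```bash
sleep 1
```

```text
(no output)
```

View pics/d1.png

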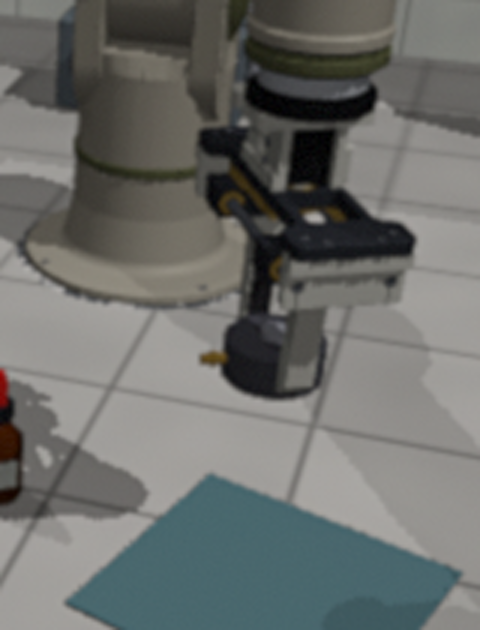

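Run:
```python
from ov import *
o=down(np.radians(119)); n=(.594,-.267)
robot.movel([.53,.0,.20],o,rate=.2)
robot.movel([*n,.19],o,rate=.2); stat()
robot.movel([*n,.080],o,rate=.12); robot.sleep(.2); stat()
s=Cam("scene"); p=sensors.read_ee_pos()
k=5;big=cv2.resize(s.im,None,fx=k,fy=k,interpolation=cv2.INTER_CUBIC)
circ(s,big,p[0],p[1],p[2]-.010,.033,(0,255,255),k);circ(s,big,p[0],p[1],p[2]+.020,.033,(0,255,255),k)
circ(s,big,p[0],p[1],.034,.043,(0,255,0),k)
cv2.imwrite("pics/d2.png",big[130*k:240*k,165*k:300*k,::-1])
```

```text
t=51.17 p [ 0.594  -0.2654  0.1902] w 0.0657 F [ 0.5 -0.2 -5.1]
 t=52.44 p [ 0.5943 -0.2672  0.0808] w 0.0657 F [ 0.3 -0.8 -6.2]
```

```bash
sleep 1
```

```text
(no output)
```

View pics/d2.png

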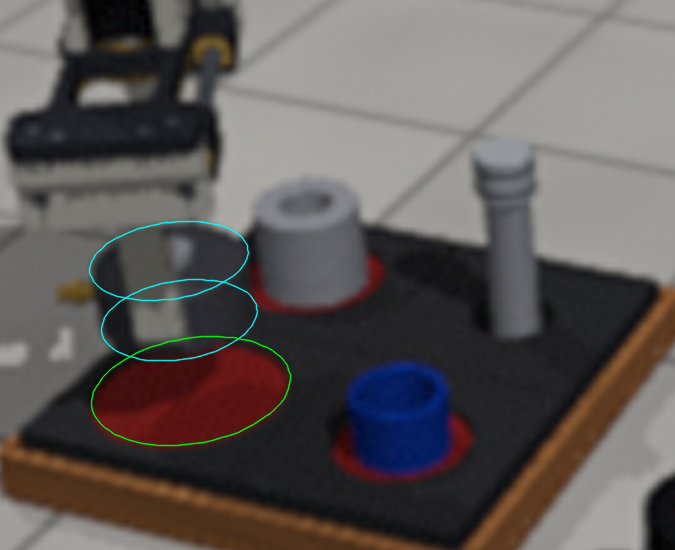

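Run:
```python
from h import *
o=down(np.radians(119)); n=(.594,-.267)
robot.movel([*n,.050],o,rate=.08)
robot.movel([*n,.0410],o,rate=.02); stat()
robot.movel([*n,.0393],o,rate=.01); robot.sleep(.2); stat()
effector.release(); stat("rel")
robot.movel([*n,.18],o,rate=.15); stat()
robot.movel([.5,.1,.25],o,rate=.3); stat()
s=Cam("scene"); s.crop("pics/e.png",160,90,340,270,4)
robot.reach([.45,.35,.3],o);
t=Cam("top"); t.crop("pics/et.png",300,140,500,280,3.5 and 4)
```

```text
t=53.62 p [ 0.594 -0.267  0.041] w 0.0654 F [-0.6 -0.3 -6. ]
 t=54.13 p [ 0.5939 -0.267   0.0393] w 0.0659 F [ 0.4  0.4 -6.2]
rel t=54.79 p [ 0.5941 -0.267   0.0393] w 0.0924 F [-0.4 -0.   0.9]
 t=55.88 p [ 0.5934 -0.2669  0.1791] w 0.0927 F [-0.4 -0.   0.4]
 t=57.32 p [0.5001 0.0986 0.2495] w 0.0929 F [-0.4 -0.1 -0.6]
```

```bash
sleep 1
```

```text
(no output)
```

View pics/e.png

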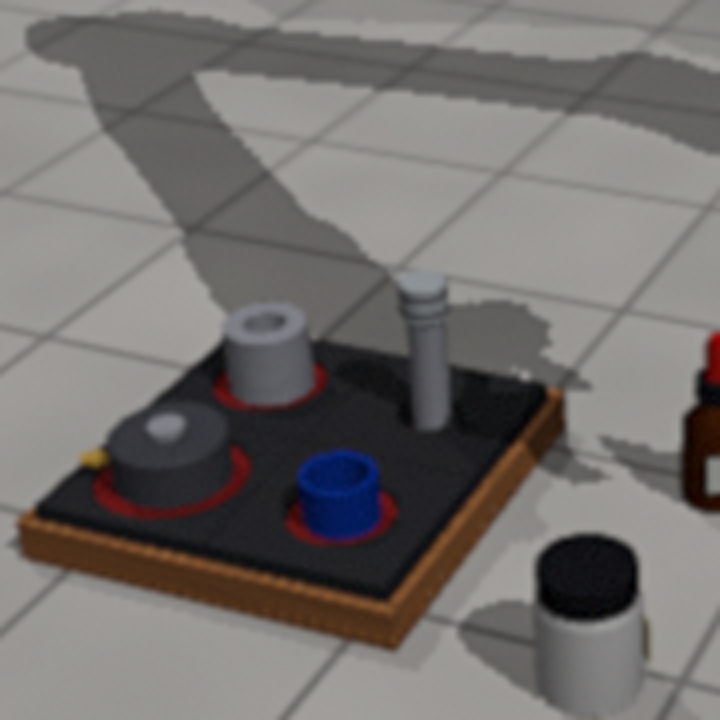

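View pics/et.png

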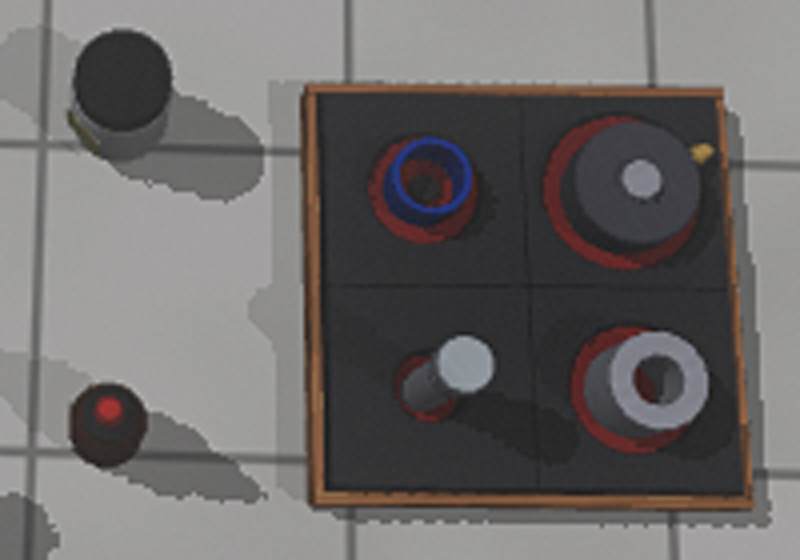

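Everything is seated. I quantify the base and barrel centring before handing in.

Run:
```python
from ov import *
t=Cam("top"); s=Cam("scene")
u=lambda a,b:(300+(a-1.5)/4,140+(b-1.5)/4)
print("base",t.onz(u(638,183),.059)[:2]," barrel",t.onz(u(659,381),.073)[:2]," ring",t.onz(u(431,175),.059)[:2]," knob",t.onz(u(466,364),.120)[:2])
v=lambda a,b:(160+(a-1.5)/4,90+(b-1.5)/4)
print("scene knob",s.onz(v(423,282),.120)[:2],"jar",t.onz((330,157),.075)[:2])
k=5
for c,b,fn in((t,(370,150,500,275),"f_t"),(s,(160,140,310,250),"f_s")):
    big=cv2.resize(c.im,None,fx=k,fy=k,interpolation=cv2.INTER_CUBIC)
    for nm,(z1,r,rr) in dict(ring=(.059,.021,.030),barrel=(.073,.025,.034),base=(.059,.033,.043),plunger=(.120,.014,.019)).items():
        x,y=NEST[nm]
        circ(c,big,x,y,z1,r,(255,255,0),k); circ(c,big,x,y,.034,rr,(0,255,0),k)
    x0,y0,x1,y1=[q*k for q in b]; cv2.imwrite(f"pics/{fn}.png",big[y0:y1,x0:x1,::-1])
```

```text
base [ 0.59163459 -0.26611112]  barrel [ 0.48665923 -0.26738709]  ring [ 0.59263919 -0.15889814]  knob [ 0.48533623 -0.16055331]
scene knob [ 0.4883458  -0.16015974] jar [0.63973189 0.00338818]
```

```bash
sleep 1
```

```text
(no output)
```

View pics/f_t.png

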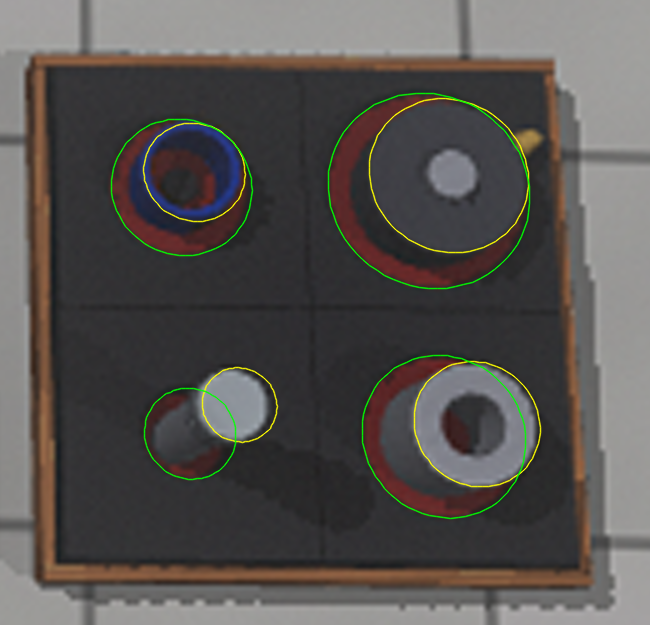

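View pics/f_s.png

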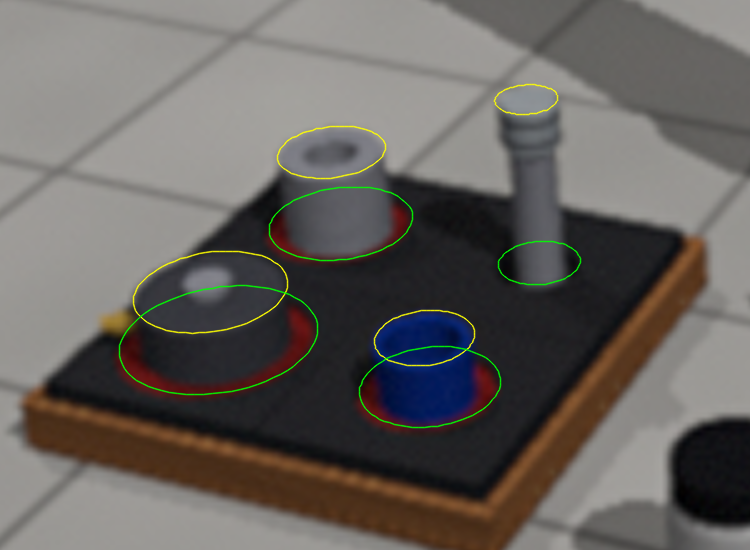

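All four parts are within about 3 mm of their nest centres in both views and sit upright on their floors. The bystanders haven't moved and the arm is clear, so I hand in.

Run:
```python
from h import *
stat(); order.job_done(); stat("done")
```

```text
t=58.53 p [0.451  0.348  0.2995] w 0.0929 F [ 1.   0.2 -0.1]
the job is handed in; nothing more can be done
the job is handed in; nothing more can be done
```

I stripped the die in the required order (plunger, ring, barrel, base), set each part upright in its own recess, and handed the job in at about 58.5 s of the 123 s allowed. The hand-in gives no verdict, so whether it passed is not known from here.

**Last checks:** In both cameras, overlays of the expected outlines put every part within about 3 mm of its recess centre, upright and down on the floor. The dropper bottle and salt jar looked undisturbed. I judged the jar and bottle by eye, without a fresh measurement. The arm was clear of everything with the gripper open.

**Disagreements:**
- **Camera views:** The scene camera sat about 1–1.5 pixels (2–3 mm) sideways of the robot's own position reading. It also disagreed with the top camera by up to about 6 mm in x on the stack. I relied mainly on the top camera and checked each part's alignment with its recess before lowering it.
- **Barrel lean:** The barrel seemed to lean 2–3° in the grip during transport. It stood level once released.

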